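# Unhook the sagging bolt and hold the offcut bin ajar

### The arm

A 7-joint arm with a two-finger parallel gripper is mounted at the origin on the work surface. World frame = base frame: x ahead of the robot, y to its left, z up, the work surface at z = 0. Lengths are in m, angles in rad, forces in N, time in s.
With the tool pointing down it reaches from about 0.35 to 0.9 m from the base axis. Payload 19.9 kg.
Tool frame: the origin (TCP) lies midway between the tips of the shut fingers; the grasp point (between the pads) lies 19 mm behind it; z points along the fingers, y is the line along which they close (so a half turn about z gives the same grasp; the last joint's range is limited). The gripper opens to 85 mm and grips with 20 to 120 N. Pads are 22 mm wide; open, the fingers measure 114 mm over their backs; the gripper's body (76 mm by 85 mm) begins 54 mm behind the grasp point. The pads swing forward as they close: fully open they stand 13 mm farther back than shut.
Start: joints at [1.155, 0.417, -0.01, 1.614, 0.005, 1.111, -0.053], TCP at [0.228, -0.582, 0.192] pointing down, gripper open.
Joint ranges: [-2.81, 2.81], [-0.39, 2.02], [-1.27, 1.25], [0.06, 2.57], [-1.19, 4.33], [0.19, 2], [-2.82, 2.82]. Speed limits (rad/s): [1.89, 1.89, 2.39, 2.39, 3.01, 3.01, 3.01].

### API

Orientations are given as a 3x3 rotation matrix whose columns are the frame's x, y, z axes.
In Python, from station import manip gives the robot as it stands.
- The arm moves only by the tool jog_arm, never from a script. Its arguments are lists of equal length, an entry for each row: "translation": the shift along the tool's x, y, z in cm, a list of three; "angular": the turn, a rotation vector about the tool's x, y, z in rad, a list of three; "gripper": the opening, from -1 (shut) to 1 (fully open). A call has 1 to 8 rows; each row shifts and turns the commanded pose from where the row before left it, along the tool's axes as they then stand; what a row does not reach is not made up. A row lasts 1/10 s, in which the tool goes at most 50 mm and 8.59 degrees, less where a joint would pass 70% of its speed; a pose out of reach is approached as far as the arm can. A call with a gripper value outside its range is refused whole. The fingers move at their own pace and stop on an object; "newtons" is the grip in N (left out, the last holds). Time passes only in rows, so rows that do not move let the fingers close. It gives the time, the measured TCP pose, the force, the opening and the grip force at its end, in the units of the state.
- manip.get_obs(): the state, without advancing time (a new reading comes with each control period).
- manip.grab_frame(name): name is "scene" or "top"; returns a dict with "img" (384x512x3 uint8, red, green, blue), "fx", "fy", "cx", "cy" (pixels), "camera_from_world" (4x4, takes a point from world to camera coordinates). Camera axes: x right, y down, z forward; pixel columns grow to the right and rows downward; lengths in m; the calibration is good to about 2 mm. A picture is of the moment at which its call begins. There is no depth.
- manip.hand_in(): hands the job in; it is judged then, once.
Trained networks look in a picture, given as the dict that the camera call returned (one of the last four; its "shot" number tells which), for a name from the list of things; names that differ only in an ending like _2 or _b are one class to them, and where a whole thing is asked for, a point or a joint stands for the part that bears it (a point fixed in the world has none). Each returns a list of dicts, best first, with "score" (0 to 1); they miss things now and then, are a little off and sometimes report something else, mostly with a low value. They report only what shows in the picture. A call takes as long as a camera call.
- manip.search_frame(picture, label): "xy" ([column, row] in pixels, amid what is visible of it).
- manip.regions_of(picture, label): "region" (384x512 bool, what is visible of it) and "xy" ([column, row] in pixels, amid what is visible of it).
The state is a dict: "time": time; "joints": joint angles; "dq": joint speeds; "tau": joint torques, N m; "position": TCP position; "orientation": TCP orientation; "ft_force": force on the tool from outside, world axes, zero at the start; "wrist_torque": the same for the moment, N m; "finger_gap": opening from 0.0 (shut) to 1.0 (fully open); "grasp_force": force on a finger pad.
Only numpy, scipy, OpenCV 4.12 (cv2) and the standard library are available. Lean on these libraries where they do the work, as an engineer would, in place of code of your own. Each camera call takes 0.05 s, during which the arm holds its last target. There are 200 camera calls.

### The job

The sagging barrel bolt on top of the offcut bin has its end hooked down behind the bent lip of the keeper: lift it over the lip while pulling, and draw the bolt back until it is clear of the keeper. Then tip the bin forward about 15 degrees towards the desk edge and finish while still holding it ajar there, since it swings shut if let go; keep the offcuts in it and leave the things around it where they are.

Things in the scene. Friction and masses are not known exactly. Their poses are not given: they have to be found in the camera images.
- bin_frame: fixed plywood stand of the bin on the desk: base 150 x 210 x 10, two upright cheeks 18 thick, 118 high, outer faces at y = +-101 of its frame. Origin: centre of the underside. Its -x axis is the bin's front (towards the robot and the desk edge), +y is the side with the keeper, z up. Stands anywhere within some 10 to 30 cm, turned up to about 26 degrees.
- offcut_bin: wooden open-topped bin 110 (x) x 160 (y) x 110 high, walls 8 thick, hung between the cheeks; origin on the pin axis (as point bin_pin), 10 behind its front face and 16 above its underside; its rim, when shut, is 124 above the desk. Axes as bin_frame when shut. It carries the bolt. It tips forward (top towards -x) about the pins; a spring and its weight push it shut with about 3 to 6 N at the knob.
- bin_middle (a point): point inside the bin, 40 above its underside, at its centre
- bin_pin (a point): middle of the pin axis (along bin_frame y) about which the bin tips, fixed: x -45, z 30 in bin_frame
- bin_tilt (a joint): tilt of the bin, rad: 0 shut, grows as it tips forward, stop at 0.6. With the bolt in the keeper it can move only about 0.03.
- barrel (a joint): rise of the bolt, rad: 0 = sagged (rest, stop), grows as the bolt's keeper end is lifted, stop at 0.25. The barrel (a 30 long tube, 16 across) swivels on a screw over the front wall, at x -51, y -50, z 154 of bin_frame; the bolt's tip hangs there at the far end. Weight alone sags it. The hook passes the lip above about 0.08 (knob about 8 up; 0.10 to 0.15, knob 10 to 14 up, is comfortable).
- bolt (a joint): slide of the bolt through the barrel, m: about 0 at the start, grows as it is drawn back, away from the keeper (towards bin_frame -y); range -0.008 to 0.042; light friction, under 1 N. If not lifted it jams on the lip at about 0.004 to 0.008; past 0.018 it is over the lip, and from 0.022 clear of the keeper.
- knob (a point): centre of the bolt's steel ball knob, 18 across, on an upright stem 6 across and 42 high on the rod (rod 8 across, along bin_frame y). About 190 above the desk, at x -51, y +52 of bin_frame at the start; free on all sides, the rim of the bin is 66 below it and the keeper's ears, 26 below it, begin 34 away towards +y. Moving it up lifts the bolt about the barrel 100 away.
- bolt_tip (a point): end of the rod at the keeper, with a hook (tooth) 6 thick reaching 16 below the rod's centre line; at the start y +102, about 145 above the desk
- keeper_lip (a point): middle of the top edge of the keeper's bent steel lip, fixed on the +y cheek, 139 above the desk; the hook hangs about 10 below this edge, on its outer (+y) side. Two upright ears, tops 164 above the desk, stand before and behind the bolt's end.
- offcut_a: offcut strip 60 x 14 x 10 lying in the bin; origin centre of underside
- offcut_b: offcut block 30 x 40 x 12 lying in the bin; origin centre of underside
- bookcase: unfinished basswood dollhouse bookcase, 84 x 32 x 140 tall, upright (mm); origin centre of its underside; to be left alone
- kettle: copper miniature kettle with a wire handle, 54 across, 62 tall (mm); origin centre of its underside; to be left alone
- sled: red-painted toy sled, 120 x 52 x 25 (mm); origin centre of its underside; to be left alone
- flat_file: steel flat file with a wooden handle, 235 long, 15 high, lying on the desk in front of the bin (mm); origin centre of its underside; to be left alone
- sanding_block: cork sanding block, 45 x 80 x 26 (mm); origin centre of its underside; to be left alone
- try_square: small try square, wooden stock 95 long with a steel blade, 14 high (mm); origin centre of its underside; to be left alone
- glue_bottle: small white glue bottle, 48 across, 115 tall (mm); origin centre of its underside; to be left alone

How it is judged:
On the way, in this order (a step that is already met when the one before it is completed fails the run):
1. the bolt is drawn back over the lip, clear of the keeper (value of joint bolt above 0.022 m), for 0.1 s.
2. the bin is tipped ajar (value of joint bin_tilt above 0.16 rad), for 0.2 s.
At the end, for the whole second after the job is handed in: The robot's fingers still hold the bin or its bolt (contact over 1 N), the bin is still and tipped between 0.16 and 0.37 rad (9 to 21 degrees), the bolt is drawn back at least 20 mm, both offcuts are in the bin, nothing else touches the bin, and no bystander has moved more than 30 mm (value of joint bin_tilt between 0.16 and 0.37 rad and value of joint bolt above 0.02 m and velocity of joint bin_tilt between -0.08 and 0.08 rad/s and contact force between the fingers and offcut_bin above 1 N and distance between each of offcut_a, offcut_b and bin_middle below 0.1 m and contact force between offcut_bin and bookcase below 0.2 N and contact force between offcut_bin and kettle below 0.2 N and contact force between offcut_bin and sled below 0.2 N and contact force between offcut_bin and flat_file below 0.2 N and contact force between offcut_bin and sanding_block below 0.2 N and contact force between offcut_bin and try_square below 0.2 N and contact force between offcut_bin and glue_bottle below 0.2 N and distance of each of bookcase, kettle, sled, flat_file, sanding_block, try_square, glue_bottle from where it was at the start of the episode below 0.03 m); the arm keeps its last pose, push and grip.
It fails at once if the bin is tipped so far that it may spill (over 0.45 rad, 26 degrees) (value of joint bin_tilt above 0.45 rad).
It fails at once if a bystander is moved more than 30 mm (distance of any of bookcase, kettle, sled, flat_file, sanding_block, try_square, glue_bottle from where it was at the start of the episode above 0.03 m).
It also fails if it takes over 35 s, if anything falls off the work surface, if the arm or the gripper's body presses on something with over 40 N, if the wrist force passes 120 N, or if a joint passes its speed limit or range.

## Working session

There is one attempt and no reset: what is moved stays moved. The work goes in short steps, Python scripts to look and compute and a tool call to move; the robot and the scene stay as the last step left them, time stands still between calls to the robot, and variables do not carry over. Pictures are saved under pics/ and viewed, at most 10 in all, crops included, and the job is handed in when it is done.

Besides the shell and the picture viewer there is one more tool, called after "Call:" as a command line: name --argument value ..., lists and objects as JSON in quotes. jog_arm: Moves the arm, as the interface text tells. Its arguments: {"type":"object","properties":{"translation":{"type":"array"},"angular":{"type":"array"},"gripper":{"type":"array"},"newtons":{"type":"number"}},"required":["translation","angular","gripper"]}

```bash
mkdir -p pics; cat > h.py <<'E'
import numpy as np, cv2
from station import manip
def ray(p,xy):
    T=np.array(p["camera_from_world"]);R=T[:3,:3];o=-R.T@T[:3,3]
    d=R.T@np.array([(xy[0]-p["cx"])/p["fx"],(xy[1]-p["cy"])/p["fy"],1]);return o,d/np.linalg.norm(d)
def proj(p,X):
    T=np.array(p["camera_from_world"]);c=T[:3,:3]@np.array(X)+T[:3,3]
    return np.array([p["fx"]*c[0]/c[2]+p["cx"],p["fy"]*c[1]/c[2]+p["cy"]])
def tri(rs):
    A=0;b=0
    for o,d in rs:
        M=np.eye(3)-np.outer(d,d);A=A+M;b=b+M@o
    return np.linalg.solve(A,b)
E
python3 - <<'E'
from h import *
ps={n:manip.grab_frame(n) for n in("scene","top")}
cv2.imwrite("pics/a.png",cv2.cvtColor(np.vstack([ps["scene"]["img"]]),cv2.COLOR_RGB2BGR))
cv2.imwrite("pics/b.png",cv2.cvtColor(ps["top"]["img"],cv2.COLOR_RGB2BGR))
for l in["knob","bolt_tip","keeper_lip","offcut_bin","bin_frame","flat_file","glue_bottle","bookcase","barrel","bin_pin"]:
    r={}
    for n,p in ps.items():
        try:r[n]=[(np.round(q["xy"],1).tolist(),round(q["score"],2)) for q in manip.search_frame(p,l)[:2]]
        except Exception as e:r[n]=str(e)[:60]
    print(l,r)
    try:
        x=tri([ray(ps[n],r[n][0][0]) for n in r]);print(x.round(4),[np.round(proj(ps[n],x)-r[n][0][0],1) for n in r])
    except Exception as e:pass
print({k:np.round(v,3).tolist() for k,v in manip.get_obs().items()})
for n in ps:print(n,ray(ps[n],(256,192)),ps[n]["fx"])
E
```

```text
knob {'scene': [], 'top': [([238.4, 226.1], 0.74)]}
bolt_tip {'scene': [([293.7, 191.0], 0.63), ([371.0, 275.9], 0.26)], 'top': [([228.3, 223.2], 0.62)]}
[0.5461 0.0975 0.146 ] [array([-3.2, -0.1]), array([-2.8,  2.7])]
keeper_lip {'scene': [([268.8, 196.1], 0.9), ([262.7, 195.6], 0.62)], 'top': [([247.9, 209.7], 0.95), ([241.8, 228.0], 0.7)]}
[0.5904 0.0392 0.088 ] [array([-0.6, -0. ]), array([-0.5,  0.5])]
offcut_bin {'scene': [([267.8, 193.4], 0.58)], 'top': [([247.4, 209.6], 0.64)]}
[0.5917 0.0378 0.1054] [array([0.1, 0. ]), array([ 0.1, -0.1])]
bin_frame {'scene': [([267.8, 199.0], 0.91)], 'top': [([248.1, 211.6], 0.69)]}
[0.5881 0.0379 0.0638] [array([0.3, 0. ]), array([ 0.3, -0.3])]
flat_file {'scene': [([298.9, 193.3], 0.9)], 'top': [([244.9, 255.7], 0.62)]}
[ 0.4478  0.0602 -0.0196] [array([-0.9, -0. ]), array([-0.7,  0.8])]
glue_bottle {'scene': [([375.0, 274.3], 0.68)], 'top': [([112.5, 240.0], 0.78), ([310.4, 224.8], 0.66)]}
[0.5117 0.4615 0.0423] [array([-0.7,  0. ]), array([-0.5,  0.5])]
bookcase {'scene': [([201.0, 105.9], 0.85)], 'top': [([428.5, 233.9], 0.85)]}
[ 0.5
[... 334 characters left out ...]
([-0.9, -0.1]), array([-0.7,  0.8])]
{'time': 1.1, 'joints': [1.155, 0.417, -0.01, 1.614, 0.005, 1.111, -0.053], 'dq': [-0.0, -0.001, 0.001, -0.001, 0.002, 0.001, 0.002], 'tau': [-0.0, -86.422, 0.678, -43.52, 0.019, 0.002, 0.0], 'position': [0.228, -0.582, 0.192], 'orientation': [[0.931, 0.365, -0.0], [0.365, -0.931, 0.0], [-0.0, -0.0, -1.0]], 'ft_force': [-0.018, 0.698, -0.207], 'wrist_torque': [-0.011, 0.014, -0.02], 'grasp_force': 0.0, 'finger_gap': 0.998}
scene (array([1.07902084, 0.50522685, 1.19538245]), array([-0.3585131 , -0.38827351, -0.84894761])) 371.6556233038817
top (array([ 0.54305006, -0.03300417,  1.21904865]), array([ 0.08825807,  0.03994837, -0.99529626])) 385.7245270480497
```

```bash
python3 - <<'E'
import cv2
a=cv2.imread("pics/a.png")[130:255,215:345];b=cv2.imread("pics/b.png")[150:275,195:325]
import numpy as np
cv2.imwrite("pics/c.png",np.hstack([cv2.resize(x,(390,375),interpolation=cv2.INTER_CUBIC) for x in(a,b)]))
E
```

```text
(no output)
```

View pics/c.png

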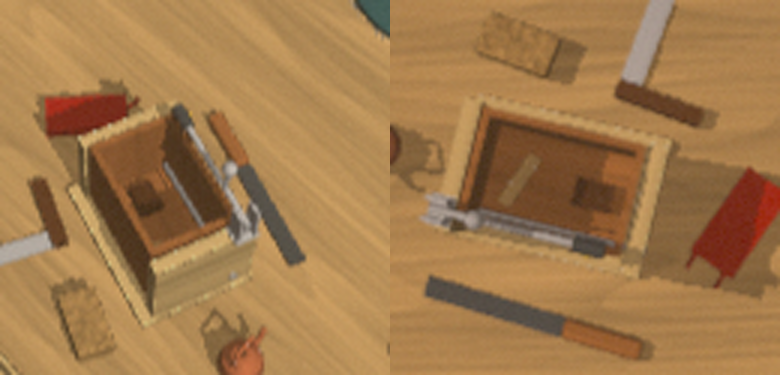

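View pics/a.png

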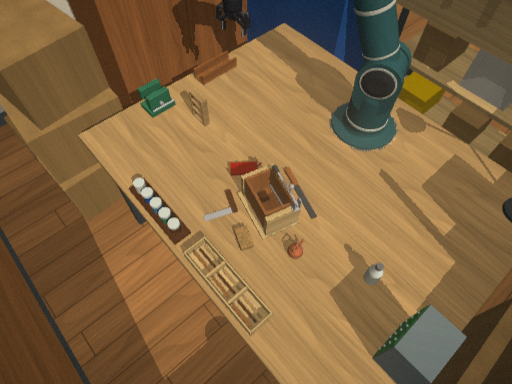

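```bash
python3 - <<'E'
from h import *
from scipy.optimize import least_squares
ps={n:manip.grab_frame(n) for n in("scene","top")}
S=lambda u,v:("scene",np.array([215+(u-1)/3,130+(v-1)/3]))
Tt=lambda u,v:("top",np.array([195+(u-391)/3,150+(v-1)/3]))
k=[S(230,170),Tt(472,218)]
x=tri([ray(ps[n],q) for n,q in k]);print("knob tri",x,[proj(ps[n],x)-q for n,q in k])
def f(p,full=False):
    x,y,a,xb,xf,zc=p;c,s=np.cos(a),np.sin(a)
    L=[((-.051,.052,.190),S(230,170)),((-.051,.052,.190),Tt(472,218)),((-.051,-.050,.154),S(182,115)),((-.051,-.05,.154),Tt(590,247)),
    ((xb,.101,zc),S(150,262)),((xb,-.101,zc),S(80,140)),((xf,-.101,zc),S(170,103)),((xb,.101,zc),Tt(462,97)),((xb,-.101,zc),Tt(672,137)),((xf,-.101,zc),Tt(640,277))]
    return np.concatenate([proj(ps[n],[x+c*X-s*Y,y+s*X+c*Y,Z])-q for (X,Y,Z),(n,q) in L])
r=least_squares(f,[.59,.04,-.15,.06,-.06,.12],loss="soft_l1");print(r.x.round(4));print(f(r.x).reshape(-1,2).round(1).tolist())
x,y,a=r.x[:3];c,s=np.cos(a),np.sin(a)
for P in[(-.051,.052,.190),(-.045,0,.03)]:print(x+c*P[0]-s*P[1],y+s*P[0]+c*P[1],P[2])
for l in["knob"]:
  for n in ps:print(n,[(np.round(q["xy"],1).tolist(),round(q["score"],2)) for q in manip.search_frame(ps[n],l)[:3]])
E
```

```text
knob tri [0.55481434 0.10264492 0.18884295] [array([-0.45003683, -0.00723764]), array([-0.3786037 ,  0.39016946])]
[ 0.589   0.0353 -0.2607  0.0623 -0.0671  0.1137]
[[-0.9, -1.3], [1.0, 1.0], [-0.4, 0.4], [-0.7, -0.0], [0.8, 4.9], [-2.2, -0.3], [0.2, -1.0], [0.6, -0.6], [-1.3, 1.9], [-0.8, -0.6]]
0.5530826798362872 0.09871604219636365 0.19
0.54547898862955 0.04692623740784774 0.03
scene [([293.0, 190.2], 0.42)]
top [([231.5, 228.6], 0.47)]
```

Call:
jog_arm --translation '[[3.46, -3.23, -0.9], [3.46, -3.23, -0.9], [3.46, -3.23, -0.9], [3.46, -3.23, -0.9], [3.46, -3.23, -0.9], [3.46, -3.23, -0.9], [3.46, -3.23, -0.8], [3.46, -3.23, -0.8]]' --angular '[[0, 0, 0], [0, 0, 0], [0, 0, 0], [0, 0, 0], [0, 0, 0], [0, 0, 0], [0, 0, 0], [0, 0, 0]]' --gripper '[1, 1, 1, 1, 1, 1, 1, 1]' --newtons 50

```text
time: 2.1
position: [0.392, -0.2384, 0.2629]
orientation: [[0.931, 0.365, 0.0], [0.365, -0.931, -0.001], [0.0, 0.001, -1.0]]
ft_force: [1.1, -0.5, 0.3]
finger_gap: 0.998
grasp_force: 0.0
```

Call:
jog_arm --translation '[[3.46, -3.23, 0], [3.46, -3.23, 0], [3.46, -3.23, 0], [3.46, -3.23, 0], [3.46, -3.23, 0], [3.46, -3.23, 0], [0, 0, 0], [0, 0, 0]]' --angular '[[0, 0, 0], [0, 0, 0], [0, 0, 0], [0, 0, 0], [0, 0, 0], [0, 0, 0], [0, 0, -0.135], [0, 0, -0.135]]' --gripper '[1, 1, 1, 1, 1, 1, 1, 1]'

```text
time: 2.9
position: [0.5143, 0.0176, 0.2621]
orientation: [[0.795, 0.606, -0.0], [0.606, -0.795, 0.001], [0.0, -0.001, -1.0]]
ft_force: [0.7, -0.6, 0.1]
finger_gap: 1.002
grasp_force: 0.0
```

Call:
jog_arm --translation '[[0, 0, 0], [0, 0, 0], [0, 0, 0], [0, 0, 0], [0, 0, 0], [0, 0, 0]]' --angular '[[0, 0, -0.135], [0, 0, -0.135], [0, 0, -0.135], [0, 0, -0.135], [0, 0, -0.135], [0, 0, 0]]' --gripper '[1, 1, 1, 1, 1, 1]'

```text
time: 3.5
position: [0.514, 0.0159, 0.2623]
orientation: [[0.247, 0.969, 0.0], [0.969, -0.247, 0.0], [0.0, -0.0, -1.0]]
ft_force: [0.2, -0.0, -0.6]
finger_gap: 0.998
grasp_force: 0.0
```

Call:
jog_arm --translation '[[4.6, 0.9, 2.3], [4.7, 0.9, 2.3], [0, 0, 0]]' --angular '[[0, 0, 0], [0, 0, 0], [0, 0, 0]]' --gripper '[1, 1, 1]'

```text
time: 3.8
position: [0.5521, 0.1025, 0.2158]
orientation: [[0.248, 0.969, -0.004], [0.969, -0.248, 0.003], [0.002, -0.004, -1.0]]
ft_force: [-0.8, -0.4, 0.1]
finger_gap: 0.997
grasp_force: 0.0
```

```bash
cat > shot.py <<'E'
from h import *
import sys
p=manip.grab_frame("scene");q=manip.grab_frame("top")
c=lambda I,x,y:cv2.resize(I[y:y+90,x:x+90],(390,390),interpolation=cv2.INTER_CUBIC)
cv2.imwrite(sys.argv[1],cv2.cvtColor(np.hstack([c(p["img"],245,140),c(q["img"],185,175)]),cv2.COLOR_RGB2BGR))
o=manip.get_obs();print(o["time"],o["position"],[np.round(proj(p,X),1) for X in(o["position"],(.5545,.1015,.189))])
E
python3 shot.py pics/d.png
```

```text
3.9 [0.55235017 0.09817071 0.21789316] [array([291.3, 180. ]), array([290.7, 186. ])]
```

View pics/d.png

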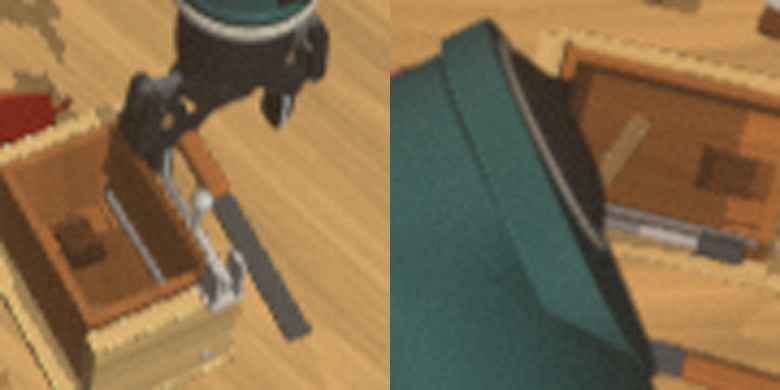

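Call:
jog_arm --translation '[[0, 0, 0]]' --angular '[[0, 0, 0]]' --gripper '[1]'

```text
time: 4.0
position: [0.5527, 0.0965, 0.2189]
orientation: [[0.252, 0.968, 0.0], [0.968, -0.252, -0.0], [-0.0, 0.0, -1.0]]
ft_force: [-0.9, -0.7, -0.4]
finger_gap: 0.997
grasp_force: 0.0
```

```bash
python3 - <<'E'
from h import *
p=manip.grab_frame("scene");o=manip.get_obs();P=np.array(o["position"]);R=np.array(o["orientation"]);print(P,R[:,1])
for s in(1,-1):
  X=P+R@[0,s*.0425,-.013];w=P+R@[0,s*.05,-.013]
  print([((proj(p,Y)-[245,140])*4.333).round() for Y in(X,w)])
E
```

```text
[0.55277556 0.09620358 0.21914717] [ 9.67635034e-01 -2.52352327e-01  8.62864321e-04]
[array([149., 183.]), array([140., 187.])]
[array([251., 140.]), array([259., 136.])]
```

Call:
jog_arm --translation '[[0.5, 0.1, 0.6], [0, 0, 0]]' --angular '[[0, 0, 0], [0, 0, 0]]' --gripper '[1, 1]'

```text
time: 4.25
position: [0.5548, 0.1017, 0.2123]
orientation: [[0.25, 0.968, -0.0], [0.968, -0.25, -0.0], [-0.0, -0.0, -1.0]]
ft_force: [-0.0, -0.4, -1.7]
finger_gap: 1.004
grasp_force: 0.0
```

```bash
python3 - <<'E'
from h import *
p=manip.grab_frame("scene");o=manip.get_obs();P=np.array(o["position"]);R=np.array(o["orientation"]);print(o["time"],P,o["ft_force"])
I=cv2.resize(p["img"][155:215,250:330],(800,600),interpolation=cv2.INTER_CUBIC)
d=lambda X,c:cv2.circle(I,tuple(int(v) for v in (proj(p,X)-[250,155])*10+5),4,c,-1)
for s in(1,-1):d(P+R@[0,s*.0425,-.013],(255,0,0))
d(P,(0,255,0));d((.5548,.1015,.189),(255,255,0))
cv2.imwrite("pics/e.png",cv2.cvtColor(I,cv2.COLOR_RGB2BGR))
E
```

```text
4.3 [0.55472834 0.10169192 0.21245738] [-0.28866695  0.06030377  0.37707557]
```

View pics/e.png

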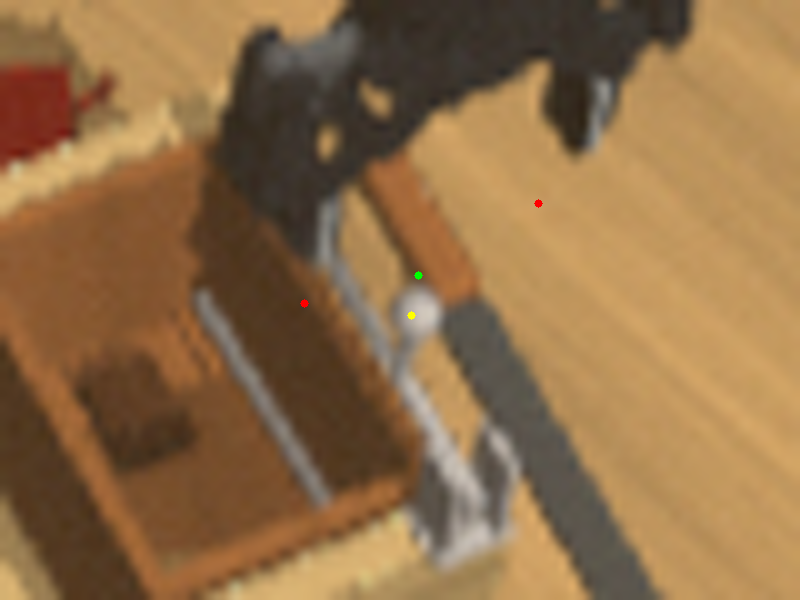

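Call:
jog_arm --translation '[[0, 0, 2], [0, 0, 2.1], [0, 0, 0], [0, 0, 0], [0, 0, 0], [0, 0, 0], [0, 0, 0]]' --angular '[[0, 0, 0], [0, 0, 0], [0, 0, 0], [0, 0, 0], [0, 0, 0], [0, 0, 0], [0, 0, 0]]' --gripper '[1, 1, 0.1, 0.1, 0.1, 0.1, 0.1]' --newtons 20

```text
time: 5.0
position: [0.5551, 0.1019, 0.1722]
orientation: [[0.249, 0.968, 0.001], [0.968, -0.249, 0.0], [0.0, 0.001, -1.0]]
ft_force: [-0.2, 0.2, 0.2]
finger_gap: 0.548
grasp_force: 0.0
```

```bash
python3 - <<'E'
from h import *
p=manip.grab_frame("scene");o=manip.get_obs();P=np.array(o["position"]);R=np.array(o["orientation"]);print(o["time"],P,o["ft_force"],o["finger_gap"])
I=cv2.resize(p["img"][155:215,250:330],(800,600),interpolation=cv2.INTER_CUBIC)
d=lambda X,c:cv2.circle(I,tuple(int(v) for v in (proj(p,X)-[250,155])*10+5),4,c,-1)
for s in(1,-1):d(P+R@[0,s*.0425*o["finger_gap"],-.013*o["finger_gap"]],(255,0,0))
d(P,(0,255,0));d((.5548,.1015,.189),(255,255,0))
cv2.imwrite("pics/f.png",cv2.cvtColor(I,cv2.COLOR_RGB2BGR))
E
```

```text
5.05 [0.55505062 0.10191233 0.17208375] [-0.21608913 -0.38817811 -0.2854104 ] 0.5508906891636148
```

View pics/f.png

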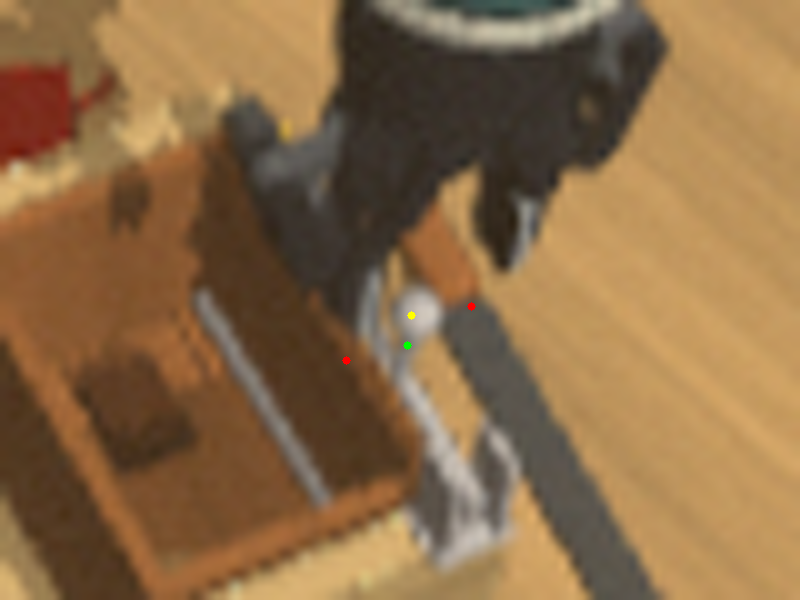

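Call:
jog_arm --translation '[[0, 0, 0], [0, 0, 0], [0, 0, 0], [0, 0, 0], [0, 0, 0]]' --angular '[[0, 0, 0], [0, 0, 0], [0, 0, 0], [0, 0, 0], [0, 0, 0]]' --gripper '[-0.4, -0.6, -1, -1, -1]'

```text
time: 5.55
position: [0.5548, 0.1019, 0.1716]
orientation: [[0.249, 0.968, -0.0], [0.968, -0.249, 0.0], [0.0, -0.0, -1.0]]
ft_force: [0.6, 0.4, 0.0]
finger_gap: -0.006
grasp_force: 0.0
```

```bash
python3 - <<'E'
from h import *
p=manip.grab_frame("scene");o=manip.get_obs();P=np.array(o["position"]);R=np.array(o["orientation"]);print(o["time"],P,o["ft_force"],o["finger_gap"],o["grasp_force"])
I=cv2.resize(p["img"][155:215,250:330],(800,600),interpolation=cv2.INTER_CUBIC)
d=lambda X,c:cv2.circle(I,tuple(int(v) for v in (proj(p,X)-[250,155])*10+5),4,c,-1)
d(P,(0,255,0));d((.5548,.1015,.189),(255,255,0))
cv2.imwrite("pics/g.png",cv2.cvtColor(I,cv2.COLOR_RGB2BGR))
E
```

```text
5.6 [0.55481403 0.10189757 0.17158391] [-0.7042139  -0.54657722  0.25482154] 0.00163566092333619 0.0
```

View pics/g.png

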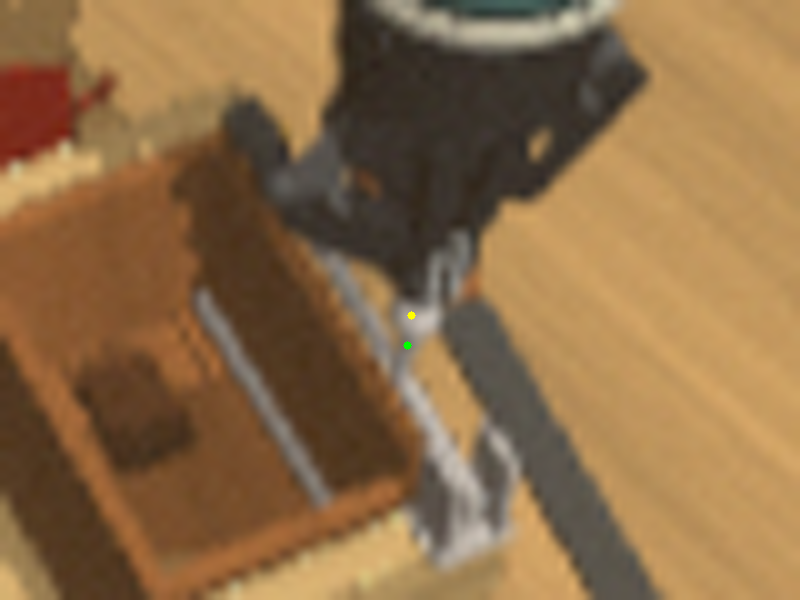

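Call:
jog_arm --translation '[[0, 0, 0.2], [0, 0, 0]]' --angular '[[0, 0, 0], [0, 0, 0]]' --gripper '[-1, -1]'

```text
time: 5.8
position: [0.5547, 0.1018, 0.1693]
orientation: [[0.249, 0.968, -0.0], [0.968, -0.249, -0.0], [-0.0, -0.0, -1.0]]
ft_force: [-0.1, 0.5, -0.4]
finger_gap: -0.001
grasp_force: 0.0
```

```bash
python3 - <<'E'
from h import *
p=manip.grab_frame("scene");q=manip.grab_frame("top")
X=[.228,-.582,.192];print(proj(p,X),proj(q,X))
I=cv2.imread("pics/a.png")[0:60,200:280];J=cv2.imread("pics/b.png")
v=proj(q,X);x0,y0=int(np.clip(v[0]-40,0,432)),int(np.clip(v[1]-30,0,324));J=J[y0:y0+60,x0:x0+80]
K=[]
for im,(a,b),cam in((I,(200,0),p),(J,(x0,y0),q)):
    im=cv2.resize(im,(400,300),interpolation=cv2.INTER_CUBIC)
    R=np.array([[.931,.365,0],[.365,-.931,0],[0,0,-1]])
    for s in(1,-1,0):
        u=(proj(cam,np.array(X)+R@[0,s*.0425,-.013])-[a,b])*5+2;cv2.circle(im,(int(u[0]),int(u[1])),3,(0,0,255),-1)
    K.append(im)
m=cv2.resize(q["img"][190:270,170:280],(400,300),interpolation=cv2.INTER_CUBIC)[:,:,::-1]
n=cv2.resize(p["img"][155:215,250:330],(400,300),interpolation=cv2.INTER_CUBIC)[:,:,::-1]
cv2.imwrite("pics/i.png",np.vstack([np.hstack(K),np.hstack([m,n])]))
E
```

```text
[233.3707482   41.88894717] [491.90045348 343.57671343]
```

View pics/i.png

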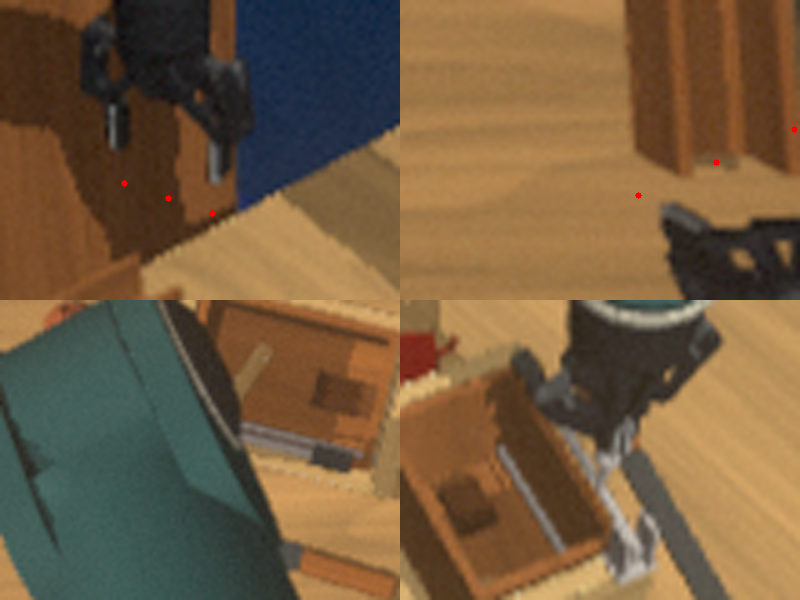

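```bash
python3 - <<'E'
from h import *
p=manip.grab_frame("scene");q=manip.grab_frame("top")
x=tri([ray(p,(243.4,35.6)),ray(q,(487,355.4))])
R=np.array([[.931,.365,0],[.365,-.931,0],[0,0,-1]])
print(x,R.T@(x-[.228,-.582,.192]),proj(p,x)-[243.4,35.6],proj(q,x)-[487,355.4])
o=manip.get_obs();print(o["ft_force"],o["time"])
E
```

```text
[ 0.21161452 -0.54054149  0.23791191] [-0.00012253 -0.04457857 -0.04591191] [-0.99680054 -0.16984497] [-1.26812558  1.17392908]
[0.36437447 0.17418431 0.36960004] 6.0
```

Call:
jog_arm --translation '[[0, 0, -1.0], [0, 0, 0], [0, 0, 0], [0, 0, 0], [0, 0, 0], [0, 0, 0], [0, 0, 2], [0, 0, 1.8]]' --angular '[[0, 0, 0], [0, 0, 0], [0, 0, 0], [0, 0, 0], [0, 0, 0], [0, 0, 0], [0, 0, 0], [0, 0, 0]]' --gripper '[-1, 0.2, 0.2, 0.2, 0.2, 0.2, 0.2, 0.2]' --newtons 40

```text
time: 6.8
position: [0.555, 0.1019, 0.1412]
orientation: [[0.249, 0.968, 0.001], [0.968, -0.249, 0.0], [0.0, 0.001, -1.0]]
ft_force: [0.7, -0.5, -1.0]
finger_gap: 0.596
grasp_force: 0.0
```

Call:
jog_arm --translation '[[0, 0, 0], [0, 0, 0], [0, 0, 0], [0, 0, 0], [0, 0, 0], [0, 0, 0]]' --angular '[[0, 0, 0], [0, 0, 0], [0, 0, 0], [0, 0, 0], [0, 0, 0], [0, 0, 0]]' --gripper '[0.2, -1, -1, -1, -1, -1]'

```text
time: 7.4
position: [0.5549, 0.1021, 0.142]
orientation: [[0.249, 0.968, 0.0], [0.968, -0.249, 0.0], [0.0, 0.0, -1.0]]
ft_force: [-2.5, 1.3, 2.8]
finger_gap: 0.174
grasp_force: 39.0
```

Call:
jog_arm --translation '[[0, 0, 0], [0, 0, 0], [0, 0, 0.8], [0, 0, 0], [0, 0, 0], [0, 0, 0], [0, 0, 0]]' --angular '[[0, 0, 0], [0, 0, 0], [0, 0, 0], [0, 0, 0], [0, 0, 0], [0, 0, 0], [0, 0, 0]]' --gripper '[-0.2, -0.2, -0.2, -0.2, -1, -1, -1]'

```text
time: 8.1
position: [0.5547, 0.1019, 0.1336]
orientation: [[0.249, 0.968, -0.0], [0.968, -0.249, -0.0], [-0.0, -0.0, -1.0]]
ft_force: [-1.8, -0.7, -0.8]
finger_gap: 0.178
grasp_force: 38.9
```

```bash
python3 - <<'E'
from h import *
p=manip.grab_frame("scene");o=manip.get_obs();print(o["time"],o["position"],o["ft_force"],o["finger_gap"],o["grasp_force"])
I=cv2.resize(p["img"][155:215,250:330],(800,600),interpolation=cv2.INTER_CUBIC)
cv2.imwrite("pics/j.png",cv2.cvtColor(I,cv2.COLOR_RGB2BGR))
E
```

```text
8.15 [0.55466936 0.10189674 0.13359001] [-1.98333672  0.88974443 -0.93836985] 0.1814853001475254 38.93249809741974
```

View pics/j.png

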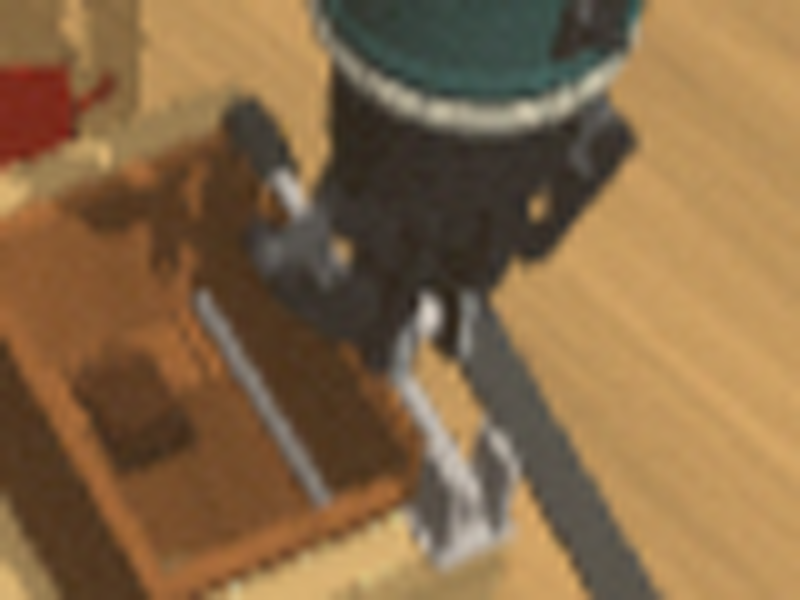

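Call:
jog_arm --translation '[[-0.2, 0, -0.6], [-0.2, 0, -0.7], [0, 0, 0], [-0.8, 0, 0.05], [-0.9, 0, 0.1], [-0.9, 0, 0.1], [-0.8, 0, 0.1], [0, 0, 0]]' --angular '[[0, 0, 0], [0, 0, 0], [0, 0, 0], [0, 0, 0], [0, 0, 0], [0, 0, 0], [0, 0, 0], [0, 0, 0]]' --gripper '[-1, -1, -1, -1, -1, -1, -1, -1]' --newtons 50

```text
time: 8.95
position: [0.5448, 0.0634, 0.1427]
orientation: [[0.251, 0.968, -0.001], [0.968, -0.251, -0.001], [-0.001, -0.001, -1.0]]
ft_force: [-4.1, 1.4, -3.6]
finger_gap: 0.171
grasp_force: 48.7
```

```bash
python3 - <<'E'
from h import *
p=manip.grab_frame("scene");o=manip.get_obs();print(o["time"],o["position"],o["ft_force"],o["finger_gap"],o["grasp_force"])
I=cv2.resize(p["img"][155:215,250:330],(800,600),interpolation=cv2.INTER_CUBIC)
cv2.imwrite("pics/k.png",cv2.cvtColor(I,cv2.COLOR_RGB2BGR))
E
```

```text
9.0 [0.54498794 0.06418884 0.14285604] [-4.77486286  1.31324357 -1.70160008] 0.1714739355437231 48.70058298110962
```

View pics/k.png

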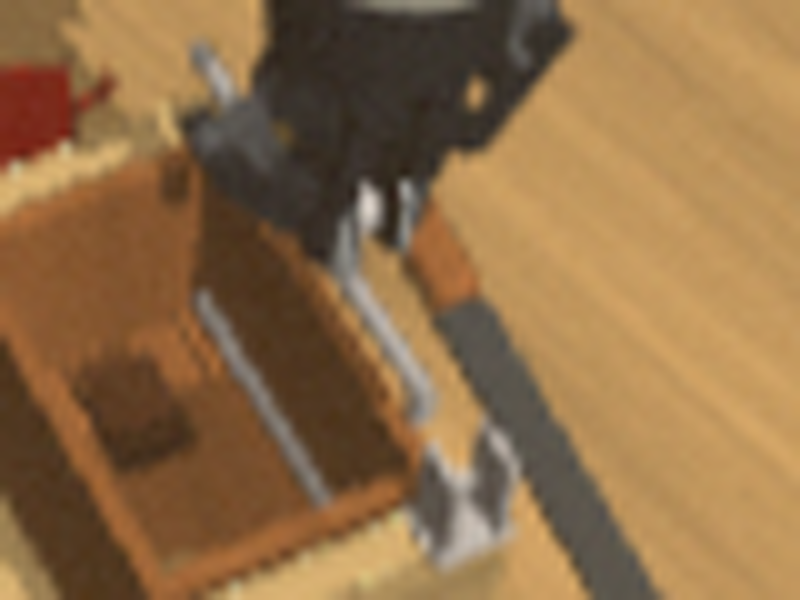

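Call:
jog_arm --translation '[[0, -0.565, 0.045], [0, -0.565, 0.045], [0, 0, 0]]' --angular '[[-0.05, 0, 0], [-0.05, 0, 0], [0, 0, 0]]' --gripper '[-1, -1, -1]'

```text
time: 9.3
position: [0.5341, 0.0685, 0.1424]
orientation: [[0.248, 0.964, 0.099], [0.969, -0.246, -0.025], [-0.0, 0.102, -0.995]]
ft_force: [3.9, -0.2, -2.2]
finger_gap: 0.173
grasp_force: 48.9
```

Call:
jog_arm --translation '[[0, -0.565, 0.045], [0, -0.565, 0.045], [0, -0.565, 0.045], [0, 0, 0], [0, 0, 0], [0, 0, 0], [0, 0, 0], [0, 0, 0]]' --angular '[[-0.05, 0, 0], [-0.05, 0, 0], [-0.05, 0, 0], [0, 0, 0], [0, 0, 0], [0, 0, 0], [0, 0, 0], [0, 0, 0]]' --gripper '[-1, -1, -1, -1, -1, -1, -1, -1]'

```text
time: 10.1
position: [0.5189, 0.0719, 0.1381]
orientation: [[0.25, 0.938, 0.239], [0.968, -0.242, -0.061], [0.0, 0.247, -0.969]]
ft_force: [4.2, -1.4, -2.0]
finger_gap: 0.172
grasp_force: 49.0
```

```bash
python3 - <<'E'
from h import *
p=manip.grab_frame("scene");q=manip.grab_frame("top");o=manip.get_obs();print(o["time"],o["position"],o["ft_force"],o["finger_gap"],o["grasp_force"])
I=cv2.resize(p["img"][140:230,230:350],(400,300),interpolation=cv2.INTER_CUBIC)
J=cv2.resize(q["img"][160:265,190:330],(400,300),interpolation=cv2.INTER_CUBIC)
cv2.imwrite("pics/l.png",cv2.cvtColor(np.hstack([I,J]),cv2.COLOR_RGB2BGR))
E
```

```text
10.2 [0.5186874  0.07194978 0.13807611] [ 3.51799679 -1.19393478 -0.79680685] 0.1746062362132126 48.98807466030121
```

View pics/l.png

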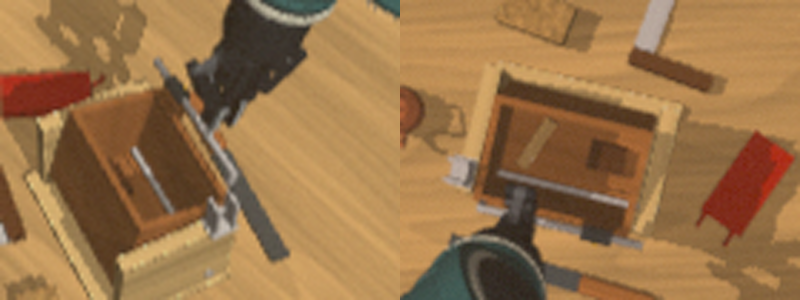

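```bash
python3 -c "
from station import manip
print(manip.hand_in())"
```

```text
the job is handed in; nothing more can be done
None
```

I lifted the bolt over the lip and drew it back about 34 mm, clear of the keeper. I then tipped the bin to about 0.25 rad (14°) and handed in at about 10.2 s with the knob still gripped; both offcuts look in place, the tilt and draw-back are worked out from arm motion, and the judge's verdict was not shown.

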